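# Start the induction hob under the pot

### The arm

A 7-joint arm with a two-finger parallel gripper is mounted at the origin on the work surface. World frame = base frame: x ahead of the robot, y to its left, z up, the work surface at z = 0. Lengths are in m, angles in rad, forces in N, time in s.
With the tool pointing down it reaches from about 0.425 to 0.925 m from the base axis. Payload 6.8 kg.
Tool frame: the origin (TCP) lies on the front face of the gripper's body, between the roots of the fingers; the fingertips stand 73 mm ahead of it and the grasp point (between the pads) lies 54 mm ahead of it (env.nose_length is the distance from the TCP to the fingertips, in m); z points along the fingers, y is the line along which they close (so a half turn about z gives the same grasp; the last joint's range is limited). The gripper opens to 85 mm and grips with 20 to 120 N. Pads are 22 mm wide; open, the fingers measure 114 mm over their backs; the gripper's body (76 mm by 85 mm) begins 54 mm behind the grasp point. The pads swing forward as they close: fully open they stand 13 mm farther back than shut.
Start: joints at [1.102, 0.477, 0.022, 1.555, -0.011, 1.109, -0.083], TCP at [0.238, -0.632, 0.304] pointing down, gripper open.
Joint ranges: [-2.96, 2.96], [-0.34, 2.1], [-1.41, 1.46], [0.24, 2.44], [-1.37, 4.51], [0.17, 1.92], [-2.96, 2.96]. Speed limits (rad/s): [2.39, 2.39, 3.14, 3.14, 3.14, 3.14, 3.14].

### API

Orientations are given as a unit quaternion [w, x, y, z].
In Python, from cell import env, kin, camera, calibration, job gives the robot as it stands. The module is installed in compiled form; this text tells all that it offers. Calls block until the motion is done:
- env.reach(position, orientation): joint-space move of the TCP to a pose.
- env.movel(position, velocity=0.15, rot=None, stop_force=None): straight line of the TCP; rot=None keeps the orientation; velocity is the mean speed in m/s. With stop_force (N) it stops when the force on the tool has changed by that much, and returns True; else False.
- env.goto_joints(angles): joint-space move.
- env.grip(opening, f_grip=None): finger opening in m; f_grip is the grip in N (None keeps the last); returns when the fingers have stopped.
- env.dwell(seconds).
- kin.inverse_kinematics(position, orientation): joint angles nearest the present ones, or None.
- env.get_state(): the state.
- camera(name): name is "scene" or "top"; returns (picture, depth): 420x560x3 uint8, blue, green, red; 420x560 float32, m along the optical axis (not along the pixel's ray), 0 where there is no reading.
- calibration(name): a dict with "fx", "fy", "cx", "cy" (pixels), "rvec" (rotation vector, rad) and "tvec" (3), from world to camera coordinates, as OpenCV has them. Camera axes: x right, y down, z forward; pixel columns grow to the right and rows downward; lengths in m; the calibration is good to about 2 mm. A picture is of the moment at which its call begins. calibration takes no time and is no camera call.
A pose or a line that the arm cannot do raises env.PlanningError and nothing moves.
- job.job_done(): hands the job in; it is judged then, once.
The state is a dict: "time": time; "qpos": joint angles; "joint_velocities": joint speeds; "joint_torque": joint torques, N m; "tcp_pos": TCP position; "orientation": TCP orientation; "force": force on the tool from outside, world axes, zero at the start; "torque": the same for the moment, N m; "opening": finger opening in m; "gripper_force": force on a finger pad.
Only numpy, scipy, OpenCV 4.12 (cv2) and the standard library are available. Lean on these libraries where they do the work, as an engineer would, in place of code of your own. Each camera call takes 0.05 s, during which the arm holds its last target. There are 200 camera calls.

### The job

Set the tall lidded pot heating on the two-zone induction hob: with the fingertips, lightly tap the on/off key, then the zone key for the side on which the pot stands, then the plus key, letting each key come up again before the next. Press each of them down until it gives, but never hard, and press no other key. Grasp nothing, and leave the pot, the pan and the other kitchen things where they stand.

Things in the scene. Friction and masses are not known exactly. Their poses are not given: they have to be found in the camera images.
- hob: Fixed two-zone induction hob: black slab 360 mm deep (x), 590 wide (y), 62 high. Origin: centre of its underside, on the table. Front (-x) faces the robot, left is +y. Zone centres: x +40, y +140 mm (left), y -140 (right). Along the front edge a row of six grey keys 8 mm proud of the deck; from the left: on/off, left zone, right zone, (display), minus, plus, timer; 55 mm or more apart.
- pot: Tall steel pot with lid and black knob, 1.5 kg or so, 176 mm across (loop handles along y reach 120 mm from its axis), 179 mm high with the knob. Stands on one of the hob's two zones, left or right, within 10 mm of its centre. Origin: centre of its underside, 62 mm above the table; its side is at least 80 mm from the centres of the keys.
- pan: Low black frying pan, 200 mm across, 42 mm high, its handle reaching 255 mm from its axis along its +x (to the back of the hob), standing on the other zone. Origin: centre of its underside. Leave it alone.
- beaker: Tall clear plastic beaker with blueberries in it, 100 mm across, 195 mm high, on the table left of the hob. Origin: centre of its underside. Leave it alone.
- punnet: Clear hinged plastic punnet of blueberries, 115 x 165 x 60 mm, on the table right of the hob. Origin: centre of its underside. Leave it alone.
- turner: Wooden turner lying flat along its x, 282 mm long, 48 mm wide, 14 mm high, on the table in front of the hob (between it and the robot). Origin: under the middle of its length. Leave it alone.
- onoff_top (a point): Centre of the top face of the on/off key: a round key 32 mm across, marked with an open ring and a stroke (power mark), the leftmost key. In the hob's frame it lies at x -145 mm, y +205 mm, z 70 mm while the key is up; it sinks with the key.
- onoff (a joint): How far the on/off key is pushed down, in m: 0 up, 0.006 at its stop. Its spring needs about 1.5 N to start it and 9 N at the stop, and lifts it again; it counts as pressed from 0.002 (about 4 N).
- zone_left_top (a point): Centre of the top face of the left zone's key: an oblong key 26 mm (x) by 38 mm (y), marked with two small circles of which the left one is filled, second from the left. In the hob's frame it lies at x -145 mm, y +115 mm, z 70 mm while the key is up; it sinks with the key.
- zone_left (a joint): How far the left zone's key is pushed down, in m: 0 up, 0.006 at its stop. Its spring needs about 1.5 N to start it and 9 N at the stop, and lifts it again; it counts as pressed from 0.002 (about 4 N).
- zone_right_top (a point): Centre of the top face of the right zone's key: an oblong key 26 mm (x) by 38 mm (y), marked with two small circles of which the right one is filled, third from the left. In the hob's frame it lies at x -145 mm, y +50 mm, z 70 mm while the key is up; it sinks with the key.
- zone_right (a joint): How far the right zone's key is pushed down, in m: 0 up, 0.006 at its stop. Its spring needs about 1.5 N to start it and 9 N at the stop, and lifts it again; it counts as pressed from 0.002 (about 4 N).
- minus_top (a point): Centre of the top face of the minus key: a round key 26 mm across, marked with a single bar, to the right of the small dark display. In the hob's frame it lies at x -145 mm, y -105 mm, z 70 mm while the key is up; it sinks with the key.
- minus (a joint): How far the minus key is pushed down, in m: 0 up, 0.006 at its stop. Its spring needs about 1.5 N to start it and 9 N at the stop, and lifts it again; it counts as pressed from 0.002 (about 4 N).
- plus_top (a point): Centre of the top face of the plus key: a round key 26 mm across, marked with a cross, next to the right of the minus key, second from the right end. In the hob's frame it lies at x -145 mm, y -160 mm, z 70 mm while the key is up; it sinks with the key.
- plus (a joint): How far the plus key is pushed down, in m: 0 up, 0.006 at its stop. Its spring needs about 1.5 N to start it and 9 N at the stop, and lifts it again; it counts as pressed from 0.002 (about 4 N).
- timer_top (a point): Centre of the top face of the timer key: a square key of 26 mm, marked with a clock face, the rightmost key. In the hob's frame it lies at x -145 mm, y -220 mm, z 70 mm while the key is up; it sinks with the key.
- timer (a joint): How far the timer key is pushed down, in m: 0 up, 0.006 at its stop. Its spring needs about 1.5 N to start it and 9 N at the stop, and lifts it again; it counts as pressed from 0.002 (about 4 N).

How it is judged:
By the outcome, as a careful person would: the job done as asked, in the order asked, and still so for the second after the job is handed in, with the robot touching nothing.
It also fails if it takes over 51 s, if anything falls off the work surface, if the arm or the gripper's body presses on something with over 40 N, if the wrist force passes 120 N, or if a joint passes its speed limit or range.

## Working session

There is one attempt and no reset: what is moved stays moved. The work goes in short steps, each a Python script; the robot and the scene stay as the last script left them, time stands still between calls to the robot, and variables do not carry over. Pictures are saved under pics/ and viewed, at most 10 in all, crops included, and the job is handed in when it is done.

```bash
mkdir -p pics
cat > h.py <<'E'
import numpy as np, cv2
from cell import env, kin, camera, calibration, job
def cal(n):
    c=calibration(n); K=np.array([[c['fx'],0,c['cx']],[0,c['fy'],c['cy']],[0,0,1]])
    R=cv2.Rodrigues(np.array(c['rvec'],float))[0]; return K,R,np.array(c['tvec'],float).ravel()
def ray(n,uv,z):
    K,R,t=cal(n); o=-R.T@t; d=R.T@np.linalg.inv(K)@np.array([uv[0],uv[1],1.]); return o+d*(z-o[2])/d[2]
def cloud(n,D):
    K,R,t=cal(n); v,u=np.indices(D.shape); p=np.stack([(u-K[0,2])/K[0,0]*D,(v-K[1,2])/K[1,1]*D,D],-1)
    return (p-t)@R
def proj(n,P):
    K,R,t=cal(n); return cv2.projectPoints(np.array(P,float).reshape(-1,3),cv2.Rodrigues(R)[0],t,K,None)[0].reshape(-1,2)
E
python3 - <<'E'
from h import *
for n in ('top','scene'):
    I,D=camera(n); cv2.imwrite(f'pics/{n}.png',I); np.savez(f'{n}.npz',I=I,D=D)
    K,R,t=cal(n); print(n,-R.T@t,K[0,0])
s=env.get_state(); print(s['time'],s['tcp_pos'],s['orientation'],s['force'],env.nose_length)
E
```

```text
top [0.44025766 0.00544304 1.50724263] 458.60091293578324
scene [ 0.79928543 -1.01613058  0.85492114] 434.40415108316387
0.1 [ 0.23814959 -0.63116139  0.30301063] [-7.93243180e-04  9.83767066e-01  1.79448289e-01 -2.04595902e-04] [-0.52251699  0.44262368  0.53555528] 0.0726
```

View pics/top.png

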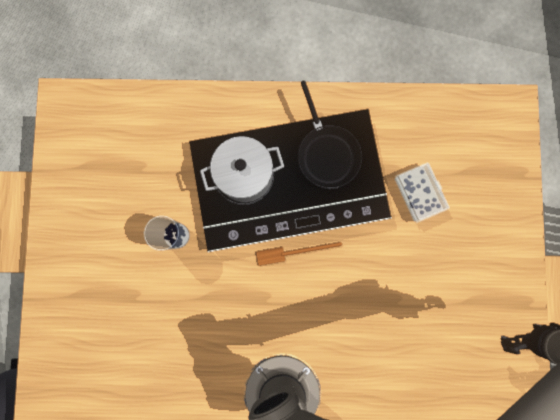

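View pics/scene.png

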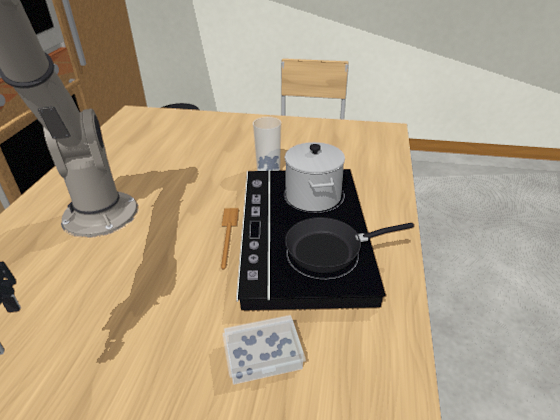

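Top view: the pot is at (240,168), on the hob's left zone, and the pan is on the right at (330,157). The keys run from on/off at (233,235), through left zone (261,230) and right zone (282,226), to plus (348,214) and timer (366,211). The scene view agrees. Next I'll fit the hob's pose from the key blobs.

```bash
cat > fit.py <<'E'
from h import *
M=np.array([[-.145,y] for y in (.205,.115,.05,-.105,-.16,-.22)])
def rigid(A,B):
    a,b=A.mean(0),B.mean(0); U,S,V=np.linalg.svd((A-a).T@(B-b)); R=V.T@np.diag([1,np.linalg.det(V.T@U.T)])@U.T
    return R,b-R@a
seeds={'top':[(233,235),(261,230),(282,226),(330,217),(348,214),(366,211)],'scene':[(257,184),(256,199),(255,211),(254,245),(253,259),(252,275)]}
if __name__=='__main__':
  for n in seeds:
    z=np.load(n+'.npz'); I,D=z['I'],z['D']; m=cv2.cvtColor(I,cv2.COLOR_BGR2GRAY)>60
    m=cv2.morphologyEx(m.astype(np.uint8),cv2.MORPH_CLOSE,np.ones((3,3)))
    k,L,st,C=cv2.connectedComponentsWithStats(m,connectivity=4)
    P=[]
    for s in seeds[n]:
        ok=[i for i in range(1,k) if 15<st[i,4]<400 and np.hypot(*(C[i]-s))<9]
        i=min(ok,key=lambda i:np.hypot(*(C[i]-s))) ; c=st[i,:2]+(st[i,2:4]-1)/2
        P.append(ray(n,c,.07)[:2]); print(n,s,c,st[i,2:5],P[-1].round(4))
    P=np.array(P); R,t=rigid(M,P); print('yaw',np.arctan2(R[1,0],R[0,0]),'t',t,'res mm',((M@R.T+t-P)*1e3).round(1).tolist())
    X=cloud(n,D); print('deck z',np.median(X[...,2][[int(s[1]) for s in seeds[n]],[int(s[0]) for s in seeds[n]]]))
    np.save(n+'_keys.npy',M@R.T+t)
    Q=np.load('top_keys.npy'); print('top model here',proj(n,np.c_[Q,np.full(6,.07)]).round(1).tolist())
    if n=='top':
        q=X[(X[...,2]>.17)&(X[...,0]>.5)&(X[...,2]<.3)&(abs(X[...,1])<.4)&(X[...,0]<1)]; print('pot/high pts',q.mean(0),len(q),'in hob frame',(np.median(q,0)[:2]-t)@R)
E
python3 fit.py
```

```text
top (233, 235) [233. 235.] [11 11 96] [0.4953 0.1607]
top (261, 230) [261.  229.5] [ 13  10 113] [0.5139 0.0733]
top (282, 226) [281.5 226. ] [ 14  11 116] [0.5259 0.0092]
top (330, 217) [330. 217.] [ 9  9 66] [ 0.5566 -0.1426]
top (348, 214) [347. 214.] [ 9  9 63] [ 0.5668 -0.1959]
top (366, 211) [365.5 210.5] [10 10 80] [ 0.5788 -0.254 ]
yaw 0.19760473601759376 t [ 0.67794942 -0.01096551] res mm [[0.3, 0.9], [-0.7, 0.0], [0.1, 0.4], [-0.2, 0.2], [0.3, -0.4], [0.2, -1.1]]
deck z 0.07327413087056743
top model here [[232.7, 234.9], [261.0, 229.7], [281.4, 226.0], [329.9, 217.1], [347.1, 213.9], [365.9, 210.5]]
pot/high pts [0.68103689 0.13441589 0.20806561] 3364 in hob frame [0.03277155 0.13602442]
scene (257, 184) [256.5 183. ] [10  7 63] [0.4973 0.1557]
scene (256, 199) [255.5 205. ] [ 10  23 199] [0.5216 0.0341]
scene (255, 211) [255.5 205. ] [ 10  23 199] [0.5216 0.0341]
scene (254, 245) [254.5 235. ] [ 12  29 156] [ 0.5508 -0.1068]
scene (253, 259) [253.  258.5] [11 10 79] [ 0.5685 -0.2016]
scene (252, 275) [252.  274.5] [ 11  10 108] [ 0.5794 -0.2595]
yaw 0.19630789031306006 t [ 0.6783704  -0.01024421] res mm [[-1.2, 6.8], [-7.9, 40.1], [4.8, -23.6], [5.8, -34.7], [-1.2, 6.1], [-0.3, 5.2]]
deck z 0.07003364050745745
top model here [[256.4, 182.0], [255.7, 197.5], [255.1, 209.8], [253.6, 243.4], [253.0, 257.1], [252.2, 273.3]]
```

The pot is on the left zone, at hob-frame (33, 136) mm. The top-view key fit has about 1 mm residuals. The scene view is shifted about 5 mm in y because it also sees the keys' side walls. Now I'll approach and press on/off.

```bash
cat >> h.py <<'E'
a=.1976/2; Q=[0,np.cos(a),np.sin(a),0]
def st(m):
    s=env.get_state(); print(m,round(s['time'],2),s['tcp_pos'].round(4),'tip z',round(s['tcp_pos'][2]-env.nose_length,4),'F',s['force'].round(2))
def press(k):
    p=np.load('top_keys.npy')[k]; n=env.nose_length
    env.movel([*p,.105+n],velocity=.15); env.movel([*p,.078+n],velocity=.08); env.dwell(.3); st('above')
    hit=env.movel([*p,.0645+n],velocity=.008,stop_force=5.5); st(f'hit {hit}')
    env.movel([*p,.105+n],velocity=.06); env.dwell(.3); st('up')
E
python3 - <<'E'
from h import *
env.grip(0.0,20); st('grip')
env.reach([.47,-.2,.28],Q); st('wp')
p=np.load('top_keys.npy')[0]
env.movel([*p,.28],velocity=.25); st('over')
press(0)
I,D=camera('scene'); cv2.imwrite('pics/s2.png',cv2.resize(I[90:300,150:430],None,fx=2,fy=2))
E
```

```text
grip 0.87 [ 0.2383 -0.6316  0.3039] tip z 0.2313 F [ 0.1  -0.36 -0.64]
wp 2.65 [ 0.4699 -0.2012  0.2801] tip z 0.2075 F [-0.63 -0.26  0.38]
over 4.25 [0.4956 0.1602 0.2799] tip z 0.2073 F [-0.57  0.41 -0.07]
above 5.87 [0.4957 0.1616 0.1509] tip z 0.0783 F [ 0.15 -0.41 -0.15]
hit True 7.15 [0.4955 0.1616 0.1394] tip z 0.0668 F [-1.14  0.02  5.61]
up 8.24 [0.4954 0.1615 0.1773] tip z 0.1047 F [-0.23 -0.04 -0.1 ]
```

View pics/s2.png

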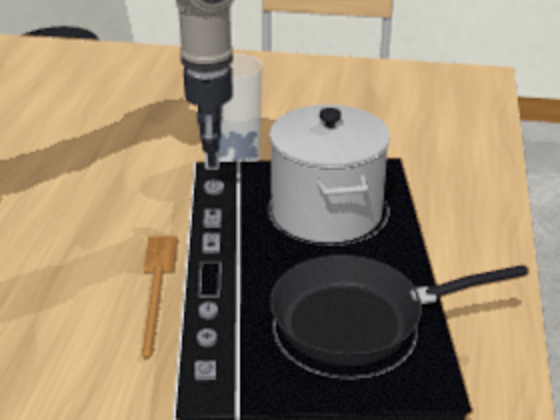

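The fingers are now above on/off, with the key at (213,186) in this crop, and the other things haven't moved. The reading of 5.6 N at about 3.2 mm down matches the key's spring, so the press counted. Next come left zone and plus.

Run:
```python
from h import *
press(1); press(4)
p=np.load('top_keys.npy')[4]; env.movel([p[0]-.02,p[1],.28],velocity=.15); env.movel([.45,-.3,.3],velocity=.2); env.dwell(.3); st('end')
I,D=camera('top'); J=np.load('top.npz')['I']; cv2.imwrite('pics/end.png',I);
```

```text
above 9.82 [0.5134 0.0733 0.151 ] tip z 0.0784 F [0.32 0.42 0.3 ]
hit True 11.12 [0.5132 0.0733 0.1393] tip z 0.0667 F [-0.79  0.33  5.65]
up 12.21 [0.5131 0.0733 0.1773] tip z 0.1047 F [0.55 0.04 0.02]
above 14.97 [ 0.5674 -0.1964  0.151 ] tip z 0.0784 F [-0.36 -0.33  0.61]
hit True 16.26 [ 0.5672 -0.1963  0.1395] tip z 0.0669 F [-0.93 -0.11  4.79]
up 17.35 [ 0.5671 -0.1963  0.1773] tip z 0.1047 F [-0.03 -0.05  0.39]
end 19.36 [ 0.4506 -0.2993  0.2998] tip z 0.2272 F [-0.62 -0.26  1.13]
```

View pics/end.png

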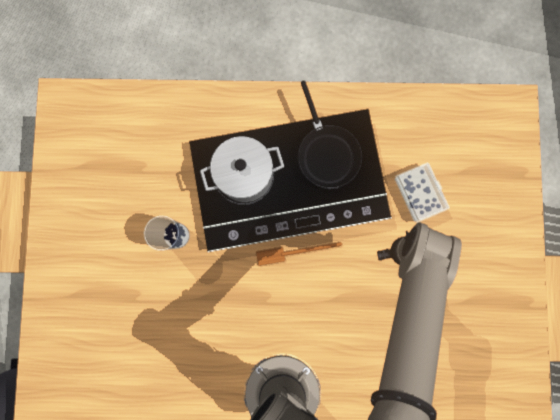

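Nothing has moved: the pot is at (240,168) and the pan at (330,157). All three keys sank about 3 mm (the tip stopped at z 0.067 each time), and the arm is clear of everything.

```bash
python3 -c "
from cell import job; print(job.job_done())"
```

```text
the job is handed in; nothing more can be done
None
```

I tapped on/off, left zone (the pot's side) and plus in that order, each about 3 mm down at 5–6 N and released before the next; no other key or item was touched, and I handed the job in at about 19 s.

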